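Square up and clamp a pack of aluminium blanks for gang drilling

ROBOT

A 7-joint arm with a two-finger parallel gripper is mounted at the origin on a cart in front of the work surface, level with it; the furniture and walls round the work are solid. World frame = base frame: x ahead of the robot, y to its left, z up, the work surface at z = 0. Lengths are in mm, angles in rad, forces in N, time in s.
With the tool pointing down it reaches from about 350 to 900 mm from the base axis. Payload 8.1 kg.
Tool frame: the origin (TCP) lies at the centre of the arm's flange, where the gripper is bolted on; the fingertips stand 178 mm ahead of it and the grasp point (between the pads) lies 159 mm ahead of it; x points along the fingers, y is the direction in which the jaws open and shut, and the axes are right-handed (so a half turn about x gives the same grasp; the last joint's range is limited). The gripper opens to 92 mm and grips with 3 to 60 N. Pads are 19 mm wide; open, the fingers measure 130 mm over their backs; the gripper's body (75 mm by 190 mm) begins 47 mm behind the grasp point.
Start: joints at [1.235, 0.434, 0.025, 1.573, -0.012, 1.134, -0.075], TCP at [144.164, -608.153, 404.742] pointing down, gripper open.
Joint ranges: [-2.62, 2.62], [-0.44, 2.09], [-1.27, 1.32], [0.08, 2.57], [-1.32, 4.46], [0.12, 2], [-2.74, 2.74]. Speed limits (rad/s): [2.22, 2.22, 3.01, 3.01, 3.14, 3.14, 3.14].

INTERFACE

Orientations are given as [roll, pitch, yaw] about the fixed x, y, z axes, in that order (R = Rz(yaw) Ry(pitch) Rx(roll)).
In Python, from station import manip, eyes, workorder gives the robot as it stands.
- The arm moves only by the tool jog_arm, never from a script. Its argument "increments" is a list that holds one entry, the list of rows, each a list of 5 numbers: the shift along the world's x, y, z in mm, then the turn about the world's z in rad, then the closure, from 0 (fully open) to 1 (shut). A call has exactly 8 rows; each row shifts and turns the commanded pose from where the row before left it; what a row does not reach is not made up. A row lasts 1/8 s, in which the tool goes at most 62.5 mm and 10.7 degrees, less where a joint would pass 70% of its speed; a pose out of reach is approached as far as the arm can. A call with a gripper value outside its range is refused whole. The fingers move at their own pace and stop on an object; "squeeze" is the grip in N (left out, the last holds). Time passes only in rows, so rows that do not move let the fingers close, or fill a call up. It gives the time, the measured TCP pose, the force and the opening at its end, in the units of the state.
- manip.observe(): the state, without advancing time (a new reading comes with each control period).
- eyes.snapshot(name): name is "scene" or "top" or "wrist"; returns the picture (480x640x3 uint8, red, green, blue); there is no depth.
- eyes.camera_info(name): a dict with "fx", "fy", "cx", "cy" (pixels), "k1" (the pictures are not rectified: a ray, as slopes to the right and down, at radius r is drawn at 1 + k1 r^2 times it, then the intrinsics apply), "R" (3x3) and "t" (3): a world point X has camera coordinates R X + t. Camera axes: x right, y down, z forward; pixel columns grow to the right and rows downward; lengths in mm; the calibration is good to about 2 mm. A picture is of the moment at which its call begins: read the wrist's pose just before it. camera_info takes no time and is no camera call; for the wrist camera it gives the pose at the moment of the call.
- workorder.finish_job(): hands the job in, once; it reports no verdict.
The state is a dict: "clock": time; "joint_pos": joint angles; "joint_velocities": joint speeds; "effort": joint torques, N m; "position": TCP position; "tool_rot": TCP orientation; "ft_force": force on the tool from outside, world axes, zero at the start; "ft_torque": the same for the moment, N m; "width": opening from 0.0 (shut) to 1.0 (fully open).
Only numpy, scipy, OpenCV 4.12 (cv2) and the standard library are available. Lean on these libraries where they do the work, as an engineer would, in place of code of your own. Each camera call takes 0.05 s, during which the arm holds its last target. There are 200 camera calls.

TASK

Make up the drilling pack: three blanks already lie crooked in the stacking jig; lay the fourth, which lies on the wooden block, on top of them, then tap the edges of the pack until all four blanks lie flush with one another and against the jig's three locating pins. Then press the handle of the toggle clamp down to its stop, so that its rubber foot holds the square pack; leave the square offcut and the other things on the bench where they are (the wooden block may serve as a tapping block).

Things in the scene. Friction and masses are not known exactly. Their poses are not given: they have to be found in the camera images.
- jig: stacking jig, fixed: dark steel plate 12 mm high, x -85..65, y -90..145 mm; origin on the bench under the nest, x far, y left. The blanks lie on two 6 mm high rest strips (|x| < 26, y 22..34 and -34..-22). Three dowel pins, 10 mm diameter, tops 48 mm above the bench: two on the far side, centres (35, 30) and (35, -30) mm, one on the left, (0, 55) mm
- nest (a point): centre of the nest, level with the tops of the rest strips (18 mm above the bench), axes as the jig's. In a squared pack all blanks are centred over this point, 100 mm length along y: the far edge (x = 30) touches the two far pins, the left edge (y = 50) the left pin; near and right sides are open; four blanks stand 24 mm high
- clamp_hinge (a point): hinge axis of the clamp handle, at jig (18, 110, 54) mm, axes as the jig's; the toggle clamp is bolted on left of the nest. While open its arm stands almost upright over jig y 65..105 mm (x 4..32 mm), up to 146 mm above the bench, and its handle slopes up to the left, to jig y 170 mm, 156 mm above the bench
- handle (a joint): toggle clamp handle, turns about the jig's x axis through clamp_hinge: 0 fully open, handle raised 1.05 rad from level; 1.05 pressed down to its stop, handle level along the jig's +y, the rubber foot pressing on a pack of four at nest (18, 24) mm. Geared to the clamp arm, stays where it is left, needs up to about 8 N at the grip; lifting it opens the clamp
- handle_grip (a point): point on the upper face of the black handle grip, 85 mm along the handle from its hinge and 9 mm above the line through it (the grip is 18 mm wide along the jig's x, 14 mm thick, ends 110 mm from the hinge)
- blank_a: plain aluminium blank, 60 mm wide (its x axis), 100 mm long (its y axis), 6 mm thick, about 0.1 kg; origin at the centre of its underside. Starts crooked in the jig, at the bottom
- blank_b: plain aluminium blank, 60 mm wide (its x axis), 100 mm long (its y axis), 6 mm thick, about 0.1 kg; origin at the centre of its underside. Starts crooked in the jig, on blank_a
- blank_c: plain aluminium blank, 60 mm wide (its x axis), 100 mm long (its y axis), 6 mm thick, about 0.1 kg; origin at the centre of its underside. Starts crooked in the jig, on blank_b
- blank_d: plain aluminium blank, 60 mm wide (its x axis), 100 mm long (its y axis), 6 mm thick, about 0.1 kg; origin at the centre of its underside. Starts flat on top of the wooden block
- wood_block: loose pine block 70 (x) by 90 (y) by 60 mm high, origin at the centre of its underside; blank_d starts on it. It may be left alone or used to tap with
- offcut: bystander: square aluminium offcut 60 x 60 x 6 mm on the bench, not part of the pack; origin at the centre of its underside
- stop_valve: bystander: small brass stop valve with a red handwheel, 64 x 60 mm, 36 mm high; origin at the centre of its underside
- tape_roll: bystander: small roll of black tape, 55 mm across, 19 mm high
- bearing: bystander: ball bearing, 47 mm across, 14 mm high
- elbow: bystander: brass pipe elbow lying on the bench, 71 x 78 mm, 37 mm high
- clamp_foot: the small round rubber foot under the tip of the clamp arm, 16 mm across; origin at the centre of its lower face. It presses on the pack when the handle is down
Things that resemble listed ones, but are neither listed nor needed, are in the scene too. Leave any orange look-alike of the blank_d alone.

How it is judged:
By the outcome, as a careful person would: the job done as asked, in the order asked, and still so for the second after the job is handed in, with the robot touching nothing.
It also fails if it takes over 72 s, if anything falls off the work surface, if the arm or the gripper's body presses on something with over 40 N, if the wrist force passes 120 N, or if a joint passes its speed limit or range.

## Working session

There is one attempt and no reset: what is moved stays moved. The work goes in short steps, Python scripts to look and compute and a tool call to move; the robot and the scene stay as the last step left them, time stands still between calls to the robot, and variables do not carry over. Pictures are saved under pics/ and viewed, about 8 in all and at most 12, crops included, and the job is handed in when it is done.

Besides the shell and the picture viewer there is one more tool, called after ">>>" as a command line: name --argument value ..., lists and objects as JSON in quotes. jog_arm: Moves the arm, as the interface text tells. Its arguments: {"type":"object","properties":{"increments":{"type":"array","items":{"type":"array","items":{"type":"array","items":{"type":"number"}}}},"squeeze":{"type":"number"}},"required":["increments"]}

```bash
mkdir -p pics; ls; python3 - <<'E'
from station import manip, eyes, workorder
import cv2
s=manip.observe(); print({k:(v if not hasattr(v,'__len__') else [round(float(x),3) for x in v]) for k,v in s.items()})
for n in("scene","top"):
    im=eyes.snapshot(n); cv2.imwrite(f"pics/{n}0.png",im[:,:,::-1]); print(n,eyes.camera_info(n))
E
```

```text
pics
{'clock': 0.0, 'joint_pos': [1.235, 0.435, 0.025, 1.574, -0.012, 1.134, -0.075], 'joint_velocities': [-0.0, -0.001, 0.001, 0.001, -0.0, 0.0, 0.0], 'effort': [-0.002, -66.784, 0.984, -31.446, -0.061, 0.043, 0.0], 'position': [144.087, -607.932, 403.948], 'tool_rot': [-1.469, 1.569, 1.906], 'ft_force': [-0.751, 0.568, 0.161], 'ft_torque': [-0.003, -0.027, 0.012], 'width': 1.0009459032933334}
scene {'fx': 566.5543938790851, 'fy': 566.5543938790851, 'cx': 317.97187129929654, 'cy': 245.1030778230636, 'k1': 0.029993160040765743, 'R': array([[-0.80935795, -0.58708879,  0.01632337],
       [-0.45038632,  0.60258272, -0.65882185],
       [ 0.37695074, -0.54057453, -0.75212188]]), 't': array([ 398.94276097,  287.94849682, 1107.47596791])}
top {'fx': 581.226582536335, 'fy': 581.226582536335, 'cx': 326.0927655024022, 'cy': 239.47283060104022, 'k1': -0.16867495070418767, 'R': array([[ 0.02462705, -0.99963902,  0.01073938],
       [-0.98699548, -0.02601975, -0.15862816],
       [ 0.15885033, -0.00669318, -0.98727999]]), 't': array([ -39.13753274,  547.44451064, 1463.34207058])}
```

View pics/top0.png

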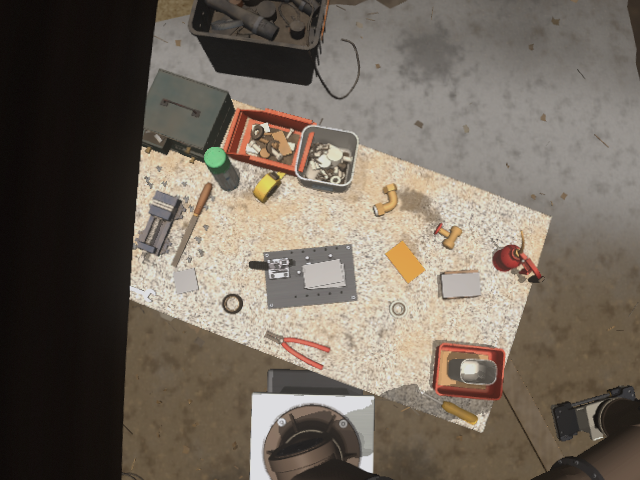

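View pics/scene0.png

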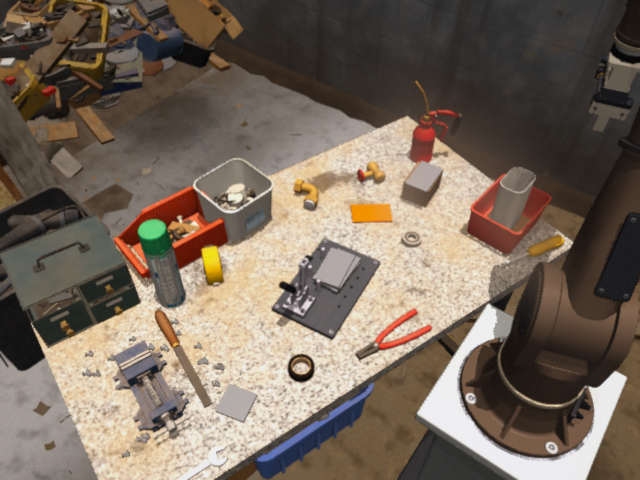

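Top view: the jig is at (310,275) and the block carrying blank_d at (461,285). Candidates for blank_d are the grey plate on the block at (461,284), the orange look-alike plate at (405,262), the grey square offcut at (185,281) and blank_c in the jig at (324,274). I choose (461,284), since it lies on the wooden block. Next I crop close and check it.

```bash
cat > h.py <<'E'
from station import manip, eyes, workorder
import numpy as np, cv2
def ray(n,uv,ci=None):
    c=ci or eyes.camera_info(n); d=((np.array(uv,float)-[c['cx'],c['cy']])/[c['fx'],c['fy']])
    r=d.copy()
    for _ in range(20): r=d/(1+c['k1']*(r@r))
    R=np.array(c['R']); return -R.T@np.array(c['t']), R.T@np.array([r[0],r[1],1])
def w(n,uv,z,ci=None):
    o,d=ray(n,uv,ci); return o+d*(z-o[2])/d[2]
def px(n,X,ci=None):
    c=ci or eyes.camera_info(n); p=np.array(c['R'])@np.array(X,float)+np.array(c['t']); p=p[:2]/p[2]
    return p*(1+c['k1']*(p@p))*[c['fx'],c['fy']]+[c['cx'],c['cy']]
def st():
    s=manip.observe(); print({k:np.round(s[k],3).tolist() for k in("clock","position","tool_rot","ft_force","width","joint_pos")})
    return s
E
python3 - <<'E'
from h import *
im=cv2.imread('pics/top0.png')
a=cv2.resize(im[235:315,255:365],None,fx=5,fy=5,interpolation=cv2.INTER_CUBIC)
b=cv2.resize(im[255:315,430:495],None,fx=4,fy=400/60,interpolation=cv2.INTER_CUBIC)
b=cv2.resize(im[260:310,430:490],None,fx=4,fy=4,interpolation=cv2.INTER_CUBIC)
o=np.zeros((400,795,3),np.uint8); o[:400,:550]=a; o[:200,555:795]=b
cv2.imwrite('pics/c1.png',o)
for n,uv,z in [("jig",(310,275),12),("block",(461,284),66),("offc",(185,281),6),("orange",(405,262),6)]: print(n,w("top",uv,z))
E
```

```text
jig [457.88540477  14.50464037  12.        ]
block [ 438.56079704 -372.58786025   66.        ]
offc [433.03325301 345.77153259   6.        ]
orange [ 499.31290568 -236.41282952    6.        ]
```

View pics/c1.png

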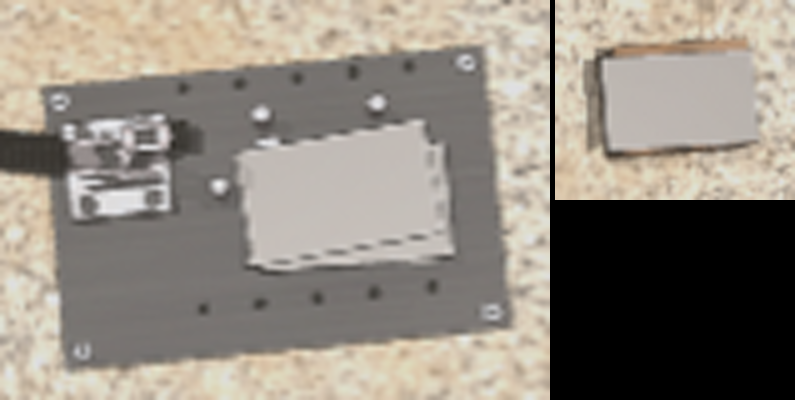

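```bash
cat >> h.py <<'E'
def fit(J,W):
    J=np.array(J,float);W=np.array(W)[:,:2]; a=J@[1,1j];b=W@[1,1j]
    th=np.angle(((a-a.mean()).conj()*(b-b.mean())).sum()); t=b.mean()-a.mean()*np.exp(1j*th)
    res=a*np.exp(1j*th)+t-b; return th,np.array([t.real,t.imag]),np.round(res,1)
E
python3 - <<'E'
from h import *
P=[(42,88),(483,46),(512,326),(68,370)]
W=[w("top",(x/5+255-.4,y/5+235-.4),12) for x,y in P]
print(fit([(65,145),(65,-90),(-85,-90),(-85,145)],W))
P=[(262,115),(377,103),(219,187)]
W=[w("top",(x/5+255-.4,y/5+235-.4),48) for x,y in P]
print(fit([(35,30),(35,-30),(0,55)],W))
P=[(602,57),(754,51),(757,143),(608,151)]
W=[w("top",((x-555)/4+430-.4,y/4+260-.4),66) for x,y in P]
print(fit([(30,50),(30,-50),(-30,-50),(-30,50)],W))
print(eyes.camera_info("wrist"));st()
E
```

```text
(np.float64(0.12413926810525469), array([468.67831441, -11.24673376]), array([ 0.3+0.3j,  0.8-0.4j, -0.5-1.j , -0.6+1.1j]))
(np.float64(0.1264896581013877), array([468.24323681, -11.01363072]), array([ 0.1+0.4j, -0.1-0.1j,  0. -0.2j]))
(np.float64(0.05895543663767672), array([ 436.75593846, -372.59537884]), array([ 0.2+0.7j,  0.1+0.3j, -0.6-1.9j,  0.3+0.9j]))
{'fx': 386.69280158374914, 'fy': 386.69280158374914, 'cx': 316.76430839406004, 'cy': 243.48929215490656, 'k1': -0.04813201714791147, 'R': array([[ 0.2300449 , -0.97317849, -0.0017247 ],
       [-0.92586912, -0.21940683,  0.30761505],
       [-0.29974276, -0.06916842, -0.95150933]]), 't': array([-623.45802409,  -37.85915735,  391.87507134])}
{'clock': 0.1, 'position': [144.097, -607.945, 404.034], 'tool_rot': [-1.459, 1.569, 1.915], 'ft_force': [-0.164, -0.276, -0.312], 'width': 1.0, 'joint_pos': [1.235, 0.435, 0.025, 1.574, -0.012, 1.134, -0.075]}
```

```bash
cat >> h.py <<'E'
from scipy.spatial.transform import Rotation as Ro
def jaw(s):
    R=Ro.from_euler('xyz',s['tool_rot']).as_matrix(); y=R[:,1]; return np.arctan2(y[1],y[0]),R
E
python3 - <<'E'
from h import *
s=manip.observe(); a,R=jaw(s); print(a,R.round(3)); print(np.array([437,-372.6])-s['position'][:2])
E
```

```text
-1.3380246681258963 [[-0.     0.231 -0.973]
 [ 0.001 -0.973 -0.231]
 [-1.    -0.001  0.   ]]
[292.90324616 235.34469961]
```

>>> jog_arm --increments '[[[37, 29, 0, 0.175, 0], [37, 29, 0, 0.175, 0], [37, 29, 0, 0.175, 0], [37, 29, 0, 0.175, 0], [37, 30, -15, 0.175, 0], [36, 30, -15, 0.175, 0], [36, 30, -15, 0.175, 0], [36, 30, -15, 0.175, 0]]]' --squeeze 30

```text
clock: 1.1
position: [438.0, -371.1, 344.1]
tool_rot: [-2.252, 1.57, 2.528]
ft_force: [0.2, -0.3, 0.8]
width: 0.998
```

```bash
python3 - <<'E'
from h import *
s=st(); print(jaw(s)[0])
im=eyes.snapshot("wrist"); c=eyes.camera_info("wrist"); np.save('c.npy',c,allow_pickle=True); cv2.imwrite('pics/w1.png',im[:,:,::-1])
E
```

```text
{'clock': 1.1, 'position': [437.998, -371.097, 344.059], 'tool_rot': [-2.252, 1.57, 2.528], 'ft_force': [0.208, -0.256, 0.848], 'width': 0.998, 'joint_pos': [0.887, 0.443, -0.382, 1.751, 0.193, 0.984, 0.498]}
0.06737735128467012
```

View pics/w1.png

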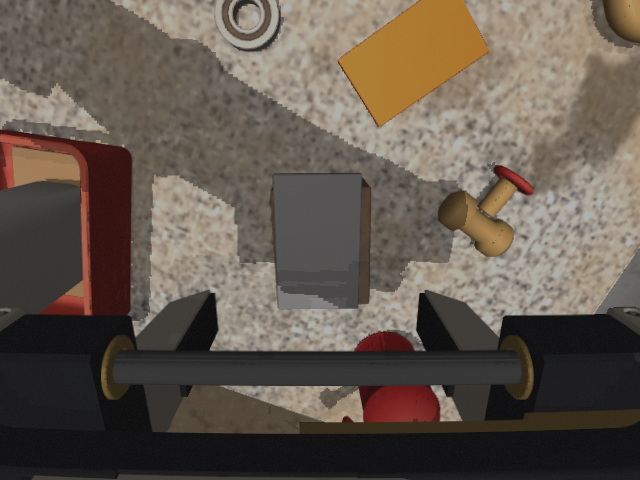

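The close view shows the plain grey blank on the block, with corners (274,174), (361,174), (357,308) and (278,308). The orange plate at (413,60) is separate.

```bash
python3 - <<'E'
from h import *
c=np.load('c.npy',allow_pickle=True).item()
W=[w("",p,66,c) for p in [(361,174),(357,308),(278,308),(274,174)]]
print(np.round(W,1)); print(fit([(30,50),(30,-50),(-30,-50),(-30,50)],W))
E
```

```text
[[ 468.2 -312.    66. ]
 [ 476.8 -409.5   66. ]
 [ 418.9 -414.2   66. ]
 [ 411.1 -316.7   66. ]]
(np.float64(0.08323474476836741), array([ 443.75357544, -363.10170729]), array([ 1.2+1.2j,  1. -1.j , -0.9-1.2j, -1.4+1.j ]))
```

```bash
cat >> h.py <<'E'
def wshot(name):
    s=manip.observe(); c=eyes.camera_info("wrist"); im=eyes.snapshot("wrist")[:,:,::-1].copy(); cv2.imwrite('pics/'+name,im); np.save('c.npy',c,allow_pickle=True); return s,c,im
E
python3 - <<'E'
from h import *
p=np.array([(361,174),(357,308),(278,308),(274,174)],np.float32).reshape(-1,1,2)
s,c,im=wshot('w2.png'); print(s['position'],s['tool_rot'],np.abs(s['joint_velocities']).max())
q,ok,e=cv2.calcOpticalFlowPyrLK(cv2.imread('pics/w1.png',0),cv2.cvtColor(im,6),p,None); print(q.reshape(-1,2),ok.T)
for z in (60,66): print(fit([(30,50),(30,-50),(-30,-50),(-30,50)],[w("",x,z,c) for x in q.reshape(-1,2)]))
print(jaw(s)[0])
E
```

```text
[ 442.60610021 -365.41269496  342.43799252] [2.72885952 1.56569449 1.24160455] 0.09034967274723343
[[354.04144 184.0599 ]
 [349.0346  316.81113]
 [269.77267 315.34103]
 [266.8428  183.14824]] [[1 1 1 1]]
(np.float64(0.06932594706054604), array([ 439.0492228 , -372.09251614]), array([ 0.4-0.3j, -0.1+0.4j,  0. -0.j , -0.3-0.2j]))
(np.float64(0.0693259470605464), array([ 438.98047975, -370.01553684]), array([ 1. +0.9j,  0.6-0.7j, -0.6-1.2j, -1.1+0.9j]))
0.08353658233490885
```

>>> jog_arm --increments '[[[3, 0, -20, 0.01, 0], [0, 0, -25, 0, 0], [0, 0, -25, 0, 0], [0, 0, -20, 0, 0], [0, 0, -10, 0, 0], [0, 0, 0, 0, 0], [0, 0, 0, 0, 0], [0, 0, 0, 0, 0]]]'

```text
clock: 2.2
position: [440.4, -372.4, 245.6]
tool_rot: [0.822, 1.569, -0.677]
ft_force: [-0.5, 0.2, 0.8]
width: 0.996
```

```bash
python3 - <<'E'
from h import *
s,c,im=wshot('w3.png'); print(s['position'],s['ft_force'],jaw(s)[0],np.abs(s['joint_velocities']).max())
E
```

```text
[ 440.40069172 -372.3502154   245.5762638 ] [-0.47650304  0.21203881  0.7911129 ] 0.07172160006921831 0.0023262935432281973
```

View pics/w3.png

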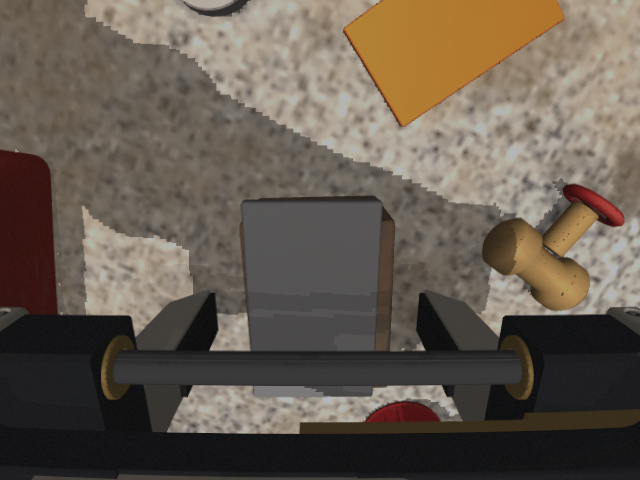

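The blank lies centred between the fingers, with far corners (242,203) and (382,202) and near corners about (254,395) and (373,395).

```bash
python3 - <<'E'
from h import *
c=np.load('c.npy',allow_pickle=True).item()
for z in (60,66): print(fit([(30,50),(30,-50),(-30,-50),(-30,50)],[w("",x,z,c) for x in [(382,202),(373,395),(254,395),(242,203)]]))
for p in [(440,-372,67),(486,-369,67),(394,-375,67)]: print(px("",p,c))
E
```

```text
(np.float64(0.07491103453824109), array([ 439.04994382, -373.41619524]), array([-0.3-0.7j, -0.9+0.7j,  0.8+0.6j,  0.4-0.5j]))
(np.float64(0.07491103453824123), array([ 438.8953193 , -370.31790899]), array([ 0.6+1.2j,  0.4-1.1j, -0.2-1.3j, -0.8+1.3j]))
[314.92701562 312.00786142]
[415.64852351 312.31047264]
[214.11745115 311.2517927 ]
```

>>> jog_arm --increments '[[[-1, 0, -3.5, 0, 0], [0, 0, -3, 0, 0], [0, 0, 0, 0, 0.3], [0, 0, 0, 0, 0.5], [0, 0, 0, 0, 0.5], [0, 0, 0, 0, 0.5], [0, 0, 0, 0, 0.5], [0, 0, 0, 0, 0.5]]]' --squeeze 30

```text
clock: 3.25
position: [439.3, -372.2, 238.4]
tool_rot: [0.907, 1.57, -0.592]
ft_force: [0.9, 0.2, 3.0]
width: 0.649
```

>>> jog_arm --increments '[[[0, 0, 6, 0, 0.5], [0, 0, 15, 0, 0.5], [0, 0, 25, 0, 0.5], [0, 0, 25, 0, 0.5], [1, 15, 10, 0, 0.5], [1, 25, 0, 0, 0.5], [3, 35, 0, 0, 0.5], [3, 40, 0, 0, 0.5]]]'

```text
clock: 4.25
position: [446.8, -255.2, 319.2]
tool_rot: [-2.461, 1.57, 2.324]
ft_force: [1.6, -0.3, 0.0]
width: 0.649
```

>>> jog_arm --increments '[[[3, 45, 0, 0.01, 0.5], [3, 45, 0, 0.01, 0.5], [3, 45, 0, 0.01, 0.5], [3, 40, 0, 0.01, 0.5], [3, 30, 0, 0.01, 0.5], [2, 20, 0, 0.004, 0.5], [1, 12, 0, 0, 0.5], [0, 6, 0, 0, 0.5]]]'

```text
clock: 5.25
position: [464.8, -13.5, 319.2]
tool_rot: [-1.314, 1.571, -2.758]
ft_force: [0.9, 0.4, -1.2]
width: 0.648
```

>>> jog_arm --increments '[[[0, 0, 0, 0, 0.5], [0, 0, 0, 0, 0.5], [0, 0, 0, 0, 0.5], [0, 0, 0, 0, 0.5], [0, 0, 0, 0, 0.5], [0, 0, 0, 0, 0.5], [0, 0, 0, 0, 0.5], [0, 0, 0, 0, 0.5]]]'

```text
clock: 6.25
position: [465.2, -14.1, 319.3]
tool_rot: [1.231, 1.571, -0.214]
ft_force: [-0.2, -0.7, -1.2]
width: 0.65
```

```bash
python3 - <<'E'
from h import *
s,c,im=wshot('w4.png'); print(s['position'],s['ft_force'],jaw(s)[0],s['width'])
cv2.imwrite('pics/w4.png',im)
E
```

```text
[465.16177503 -14.14254881 319.25700139] [-0.20142468 -0.67762919 -1.20234757] 0.12596030443380435 0.6504580560494708
```

View pics/w4.png

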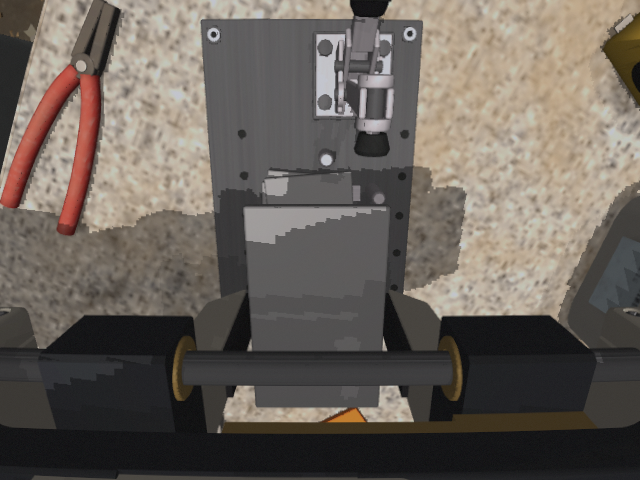

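The held blank is seen square between the fingers. The left pin top is at (326,159), the far-left pin top at (378,198), and the plate's left corners at (203,20) and (422,20).

```bash
python3 - <<'E'
from h import *
c=np.load('c.npy',allow_pickle=True).item()
th=.126;Rm=np.array([[np.cos(th),-np.sin(th)],[np.sin(th),np.cos(th)]]);o=np.array([468.3,-11])
J=[(326,159,48),(378,198,48),(203,20,12),(422,20,12)]
for u,v,z in J: 
    W=w("",(u,v),z,c)[:2]; print((Rm.T@(W-o)).round(1))
print("blank", [(Rm.T@(w("",p,146.8,c)[:2]-o)).round(1) for p in [(388,207),(245,207),(378,407),(254,407)]])
E
```

```text
[ 2.7 57.4]
[37.1 32.2]
[-79.2 146.2]
[ 67.2 146. ]
blank [array([25.4, 48. ]), array([-31.9,  48. ]), array([ 26.4, -50.4]), array([-33.5, -50.4])]
```

>>> jog_arm --increments '[[[0, 0, -15, 0, 0.5], [0, 0, -25, 0, 0.5], [0, 0, -25, 0, 0.5], [0, 0, -20, 0, 0.5], [0, 0, -10, 0, 0.5], [0, 0, -5, 0, 0.5], [0, 0, 0, 0, 0.5], [0, 0, 0, 0, 0.5]]]'

```text
clock: 7.3
position: [465.4, -14.1, 219.8]
tool_rot: [1.397, 1.57, -0.048]
ft_force: [0.2, -0.2, -1.2]
width: 0.648
```

>>> jog_arm --increments '[[[0, 0, -2, 0, 0.5], [0, 0, -2, 0, 0.5], [0, 0, 0, 0, 0.5], [0, 0, 0, 0, 0.5], [0, 0, 0, 0, 0.5], [0, 0, 0, 0, 0.5], [0, 0, 0, 0, 0.5], [0, 0, 0, 0, 0.5]]]'

```text
clock: 8.3
position: [465.2, -14.1, 215.2]
tool_rot: [2.77, 1.571, 1.325]
ft_force: [0.9, -0.5, -1.2]
width: 0.643
```

>>> jog_arm --increments '[[[0, 0, -0.8, 0, 0.5], [0, 0, 0, 0, 0.5], [0, 0, 0, 0, 0.25], [0, 0, 0, 0, 0.2], [0, 0, 0, 0, 0.2], [0, 0, 10, 0, 0.2], [0, 0, 25, 0, 0.2], [0, 0, 25, 0, 0.2]]]'

```text
clock: 9.3
position: [465.1, -14.0, 275.7]
tool_rot: [-2.71, 1.571, 2.129]
ft_force: [0.0, 0.1, -0.8]
width: 0.802
```

>>> jog_arm --increments '[[[0, 0, 0, 0, 0], [0, 0, 0, 0, 0], [0, 0, -15, 0, 0], [0, 0, -22, 0, 0], [0, 0, -20, 0, 0], [0, 0, -15, 0, 0], [0, 0, -7, 0, 0], [0, 0, -3, 0, 0]]]'

```text
clock: 10.3
position: [465.1, -14.1, 192.0]
tool_rot: [-1.8, 1.57, 3.039]
ft_force: [0.8, -0.9, -0.6]
width: 0.998
```

```bash
python3 - <<'E'
from h import *
st()
t=eyes.snapshot("top")[:,:,::-1]; s=eyes.snapshot("scene")[:,:,::-1]
a=cv2.resize(s[220:350,250:410],None,fx=4,fy=4,interpolation=cv2.INTER_CUBIC)
cv2.imwrite('pics/c5.png',a)
E
```

```text
{'clock': 10.3, 'position': [465.125, -14.076, 191.96], 'tool_rot': [-1.8, 1.57, 3.039], 'ft_force': [0.799, -0.891, -0.641], 'width': 0.998, 'joint_pos': [0.227, 0.529, -0.407, 2.14, 0.395, 0.545, -0.347]}
```

View pics/c5.png

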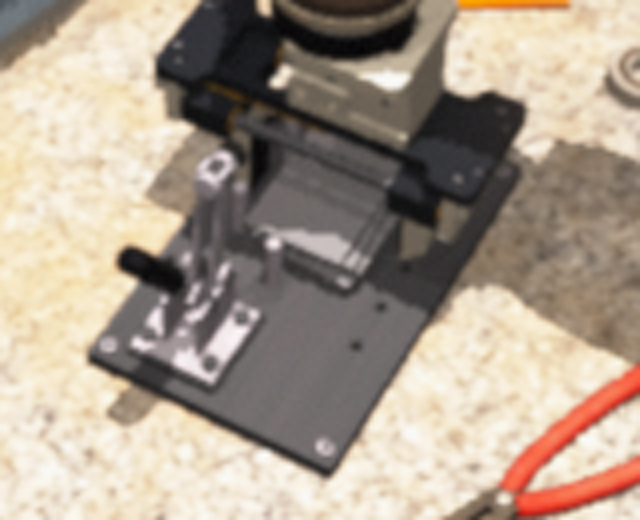

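The fingers straddle the stack and are clear of the pins and clamp. I squeeze now.

>>> jog_arm --increments '[[[0, 0, 0, 0, 0.1], [0, 0, 0, 0, 0.15], [0, 0, 0, 0, 0.2], [0, 0, 0, 0, 0.25], [0, 0, 0, 0, 0.3], [0, 0, 0, 0, 0.35], [0, 0, 0, 0, 0.4], [0, 0, 0, 0, 0.45]]]' --squeeze 25

```text
clock: 11.4
position: [465.1, -14.1, 192.4]
tool_rot: [-1.343, 1.571, -2.788]
ft_force: [-3.4, -0.9, 3.9]
width: 0.661
```

>>> jog_arm --increments '[[[0, 0, 0, 0, 0.5], [0, 0, 0, 0, 0.5], [0, 0, 0, 0, 0.5], [0, 0, 0, 0, 0.5], [0, 0, 0, 0, 0.5], [0, 0, 0, 0, 0.5], [0, 0, 0, 0, 0.5], [0, 0, 0, 0, 0.5]]]'

```text
clock: 12.4
position: [465.4, -14.1, 192.5]
tool_rot: [1.763, 1.57, 0.318]
ft_force: [-1.3, -1.1, 0.9]
width: 0.659
```

>>> jog_arm --increments '[[[0, 0, 0, 0, 0.5], [0, 0, 0, 0, 0.5], [0, 0, 0, 0, 0.5], [0, 0, 0, 0, 0.5], [1, 0.1, 0, 0, 0.5], [1, 0.1, 0, 0, 0.5], [0, 0, 0, 0, 0.5], [0, 0, 0, 0, 0.5]]]' --squeeze 50

```text
clock: 13.4
position: [467.2, -13.9, 192.5]
tool_rot: [1.371, 1.571, -0.074]
ft_force: [-2.7, -0.5, 1.2]
width: 0.65
```

>>> jog_arm --increments '[[[0.5, 0.1, 0, 0, 0.5], [0, 0, 0, 0, 0.5], [0.5, 0, 0, 0, 0.5], [0, 0, 0, 0, 0.5], [0.5, 0.1, 0, 0, 0.5], [0, 0, 0, 0, 0.5], [0, 0, 0, 0, 0.5], [0, 0, 0, 0, 0.5]]]' --squeeze 10

```text
clock: 14.4
position: [468.7, -13.8, 192.4]
tool_rot: [2.124, 1.571, 0.679]
ft_force: [-1.0, -0.2, -2.1]
width: 0.664
```

>>> jog_arm --increments '[[[0.5, 0.1, 0, 0, 0.5], [0, 0, 0, 0, 0.5], [0.5, 0, 0, 0, 0.5], [0, 0, 0, 0, 0.5], [0.5, 0.1, 0, 0, 0.5], [0, 0, 0, 0, 0.5], [0, 0, 0, 0, 0.5], [0, 0, 0, 0, 0.5]]]' --squeeze 20

```text
clock: 15.4
position: [469.2, -13.6, 192.4]
tool_rot: [-1.409, 1.569, -2.854]
ft_force: [-6.6, -0.8, 6.1]
width: 0.661
```

>>> jog_arm --increments '[[[0.5, 0.1, 0, 0, 0.5], [0, 0, 0, 0, 0.5], [0.5, 0, 0, 0, 0.5], [0, 0, 0, 0, 0.5], [0, 0, 0, 0, 0.5], [0, 0, 0, 0, 0.5], [0, 0, 0, 0, 0.5], [0, 0, 0, 0, 0.5]]]'

```text
clock: 16.4
position: [469.6, -13.6, 192.3]
tool_rot: [-1.418, 1.567, -2.863]
ft_force: [-9.7, 0.0, 8.7]
width: 0.657
```

>>> jog_arm --increments '[[[-0.5, 0, 0, 0, 0.3], [0, 0, 0, 0, 0.25], [0, 0, 15, 0, 0.25], [0, 0, 25, 0, 0.25], [0, 0, 20, 0, 0.5], [2, -16, 0, 0, 0.8], [3, -25, 0, 0, 1], [3, -25, 0, 0, 1]]]'

```text
clock: 17.4
position: [478.8, -81.2, 252.4]
tool_rot: [0.472, 1.57, -0.973]
ft_force: [0.2, -0.3, 0.0]
width: 0.362
```

>>> jog_arm --increments '[[[2, -14, 0, 0, 1], [0, 0, 0, 0, 1], [0, 0, -15, 0, 1], [0, 0, -20, 0, 1], [0, 0, -15, 0, 1], [0, 0, -7, 0, 1], [0, 0, -3, 0, 1], [0, 0, 0, 0, 1]]]'

```text
clock: 18.4
position: [480.8, -93.4, 192.5]
tool_rot: [1.382, 1.571, -0.063]
ft_force: [0.7, -0.7, 0.0]
width: 0.005
```

```bash
python3 - <<'E'
from h import *
st()
s,c,im=wshot('w6.png')
sc=eyes.snapshot("scene")[:,:,::-1]
a=cv2.resize(sc[230:330,270:390],(480,400),interpolation=cv2.INTER_CUBIC)
b=cv2.resize(im,(320,240)); 
o=np.zeros((400,800,3),np.uint8); o[:,:480]=a; o[:240,480:]=b; cv2.imwrite('pics/c6.png',o)
E
```

```text
{'clock': 18.4, 'position': [480.785, -93.359, 192.534], 'tool_rot': [1.382, 1.571, -0.063], 'ft_force': [0.738, -0.699, 0.002], 'width': 0.005, 'joint_pos': [0.387, 0.553, -0.404, 2.082, 0.388, 0.578, -0.166]}
```

View pics/c6.png

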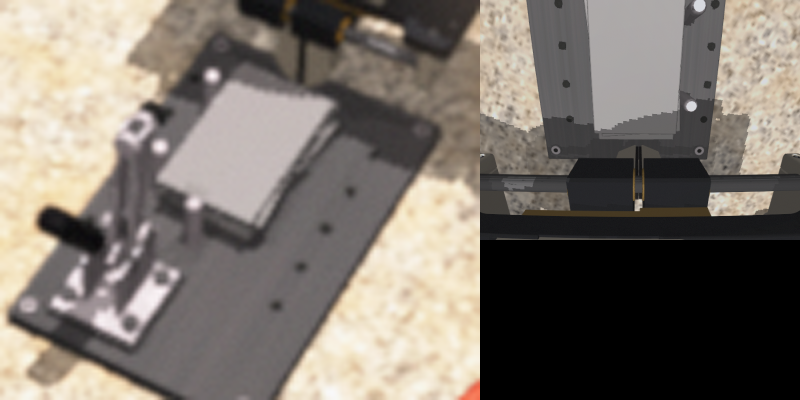

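Seen from the scene camera, the pack lies against the far pins with its left edges short of the left pin, and the lower blanks still fan slightly. I push it in +y with the shut fingers.

>>> jog_arm --increments '[[[-0.5, 4, 0, 0, 1], [-0.5, 4, 0, 0, 1], [-0.5, 3.5, 0, 0, 1], [-0.4, 3, 0, 0, 1], [-0.3, 3, 0, 0, 1], [-0.2, 2, 0, 0, 1], [-0.1, 1, 0, 0, 1], [0, 0, 0, 0, 1]]]'

```text
clock: 19.5
position: [478.3, -73.0, 192.5]
tool_rot: [1.19, 1.571, -0.255]
ft_force: [0.5, -2.6, 2.1]
width: 0.003
```

>>> jog_arm --increments '[[[-0.1, 0.8, 0, 0, 1], [0, 0, 0, 0, 1], [-0.1, 0.8, 0, 0, 1], [0, 0, 0, 0, 1], [-0.1, 0.8, 0, 0, 1], [0, 0, 0, 0, 1], [0, 0, 0, 0, 1], [0, 0, 0, 0, 1]]]'

```text
clock: 20.5
position: [477.9, -70.9, 192.5]
tool_rot: [0.096, 1.57, -1.349]
ft_force: [0.1, -5.7, 3.2]
width: 0.001
```

>>> jog_arm --increments '[[[-0.1, 0.5, 0, 0, 1], [0, 0, 0, 0, 1], [-0.1, 0.5, 0, 0, 1], [0, 0, 0, 0, 1], [0, 0.5, 0, 0, 1], [0, 0, 0, 0, 1], [0, 0, 0, 0, 1], [0, 0, 0, 0, 1]]]'

```text
clock: 21.5
position: [477.7, -70.4, 192.4]
tool_rot: [-0.193, 1.569, -1.639]
ft_force: [1.4, -10.5, 2.1]
width: 0.006
```

>>> jog_arm --increments '[[[-0.1, 0.5, 0, 0, 1], [0, 0, 0, 0, 1], [-0.1, 0.5, 0, 0, 1], [0, 0, 0, 0, 1], [0, 0.5, 0, 0, 1], [0, 0, 0, 0, 1], [0, 0, 0, 0, 1], [0, 0, 0, 0, 1]]]'

```text
clock: 22.5
position: [477.5, -70.0, 192.5]
tool_rot: [-0.172, 1.568, -1.619]
ft_force: [1.5, -14.1, 2.1]
width: 0.008
```

>>> jog_arm --increments '[[[0.4, -4, 0, 0, 1], [0.4, -4, 0, 0, 1], [0, 0, 20, 0, 1], [0, 0, 25, 0, 0.5], [0, 0, 15, 0, 0.13], [0, 15, 0, 0, 0.13], [-1, 20, 0, 0, 0.13], [0, 15, 0, 0, 0.13]]]'

```text
clock: 23.5
position: [476.8, -23.7, 251.7]
tool_rot: [-2.193, 1.57, 2.646]
ft_force: [0.3, -0.2, -0.4]
width: 0.499
```

>>> jog_arm --increments '[[[-2, 10, 0, 0, 0.13], [0, 0, 0, 0, 0.13], [0, 0, 0, 0, 0.13], [0, 0, 0, 0, 0.13], [0, 0, 0, 0, 0.13], [0, 0, 0, 0, 0.13], [0, 0, 0, 0, 0.13], [0, 0, 0, 0, 0.13]]]'

```text
clock: 24.5
position: [475.3, -15.6, 252.4]
tool_rot: [1.112, 1.571, -0.332]
ft_force: [0.1, 0.4, -0.0]
width: 0.868
```

```bash
python3 - <<'E'
from h import *
s=st(); print(jaw(s)[0])
E
```

```text
{'clock': 24.5, 'position': [475.254, -15.568, 252.448], 'tool_rot': [1.112, 1.571, -0.332], 'ft_force': [0.111, 0.383, -0.026], 'width': 0.868, 'joint_pos': [0.288, 0.442, -0.475, 2.07, 0.31, 0.697, -0.261]}
0.12588063043782585
```

>>> jog_arm --increments '[[[-2, 2, -10, 0, 0.13], [0, 0, -20, 0, 0.13], [0, 0, -18, 0, 0.13], [0, 0, -9, 0, 0.13], [0, 0, -3, 0, 0.13], [0, 0, 0, 0, 0.13], [2, 0.2, 0, 0, 0.13], [2, 0.3, 0, 0, 0.13]]]'

```text
clock: 25.5
position: [477.6, -13.1, 192.9]
tool_rot: [1.411, 1.57, -0.035]
ft_force: [0.7, -0.2, -0.1]
width: 0.863
```

>>> jog_arm --increments '[[[1, 0.1, 0, 0, 0.13], [1, 0.1, 0, 0, 0.13], [0, 0, 0, 0, 0.13], [1, 0.1, 0, 0, 0.13], [0, 0, 0, 0, 0.13], [1, 0.1, 0, 0, 0.13], [0, 0, 0, 0, 0.13], [0, 0, 0, 0, 0.13]]]'

```text
clock: 26.5
position: [479.5, -12.9, 191.9]
tool_rot: [-1.454, 1.566, -2.899]
ft_force: [-9.0, -0.7, 5.7]
width: 0.866
```

>>> jog_arm --increments '[[[1, 0.1, 0, 0, 0.13], [1, 0.1, 0, 0, 0.13], [0, 0, 0, 0, 0.13], [0, 0, 0, 0, 0.13], [-3, -0.3, 0, 0, 0.13], [-3, -0.3, 0, 0, 0.13], [0, 0, 0, 0, 0.13], [0, 0, 0, 0, 0.13]]]'

```text
clock: 27.5
position: [477.8, -12.9, 192.7]
tool_rot: [1.689, 1.569, 0.244]
ft_force: [-0.0, 0.4, 0.7]
width: 0.871
```

>>> jog_arm --increments '[[[0, 0, 10, 0, 0.13], [0, 0, 25, 0, 0.13], [0, 0, 25, 0, 0.5], [3, -20, 0, 0, 1], [4, -30, 0, 0, 1], [0, -15, 0, 0, 1], [0, 0, 0, 0, 1], [0, 0, 0, 0, 1]]]'

```text
clock: 28.5
position: [484.2, -77.0, 252.6]
tool_rot: [2.858, 1.57, 1.414]
ft_force: [1.0, -0.1, 0.7]
width: 0.261
```

```bash
python3 - <<'E'
from h import *
st()
s,c,im=wshot('w7.png')
sc=eyes.snapshot("scene")[:,:,::-1]; t=eyes.snapshot("top")[:,:,::-1]
a=cv2.resize(sc[240:310,300:380],(400,350),interpolation=cv2.INTER_CUBIC)
b=im[0:300,120:520]; 
o=np.zeros((600,800,3),np.uint8); o[:350,:400]=a; o[:300,400:]=b
o[350:600,:400]=cv2.resize(t[255:305,285:365],(400,250),interpolation=cv2.INTER_CUBIC); cv2.imwrite('pics/c7.png',o)
E
```

```text
{'clock': 28.5, 'position': [484.193, -76.985, 252.555], 'tool_rot': [2.858, 1.57, 1.414], 'ft_force': [0.955, -0.054, 0.702], 'width': 0.261, 'joint_pos': [0.408, 0.461, -0.47, 2.036, 0.311, 0.714, -0.13]}
```

View pics/c7.png

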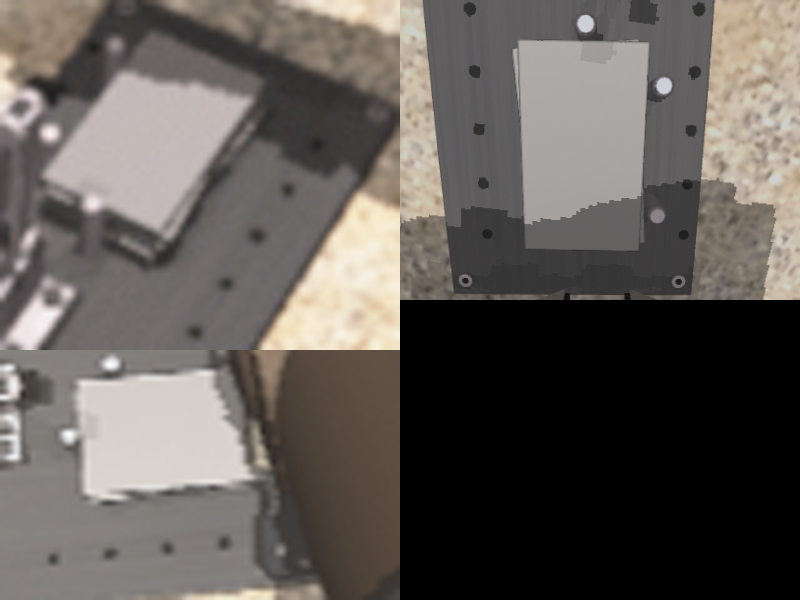

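```bash
python3 - <<'E'
from h import *
c=np.load('c.npy',allow_pickle=True).item()
print(fit([(-30,50),(30,50),(30,-50),(-30,-50)],[w("",p,42,c) for p in [(238,40),(369,43),(359,249),(245,248)]]))
print("pins",fit([(35,30),(35,-30),(0,55)],[w("",p,48,c) for p in [(384,86),(377,215),(306,23)]]))
# expected outline pixels of squared pack using pin fit
th,o,_=fit([(35,30),(35,-30),(0,55)],[w("",p,48,c) for p in [(384,86),(377,215),(306,23)]])
R2=np.array([[np.cos(th),-np.sin(th)],[np.sin(th),np.cos(th)]])
im=cv2.imread('pics/w7.png')
big=cv2.resize(im[20:270,210:400],None,fx=3,fy=3,interpolation=cv2.INTER_CUBIC)
big=cv2.resize(im[20:270,210:400],(456,600),interpolation=cv2.INTER_CUBIC); big=cv2.convertScaleAbs(big,alpha=1.6,beta=0)
for z,col in((42,(0,0,255)),(24,(0,255,0))):
    q=[px("",[*(R2@p+o),z],c) for p in [(-30,50),(30,50),(30,-50),(-30,-50)]]; print(z,np.round(q,1).tolist())
cv2.imwrite('pics/c8.png',big)
E
```

```text
(np.float64(0.10898648122848607), array([469.06036356,  -9.05518353]), array([-0.8+0.9j,  0.5+1.4j,  0.6-1.3j, -0.3-0.9j]))
pins (np.float64(0.11745949054526413), array([470.60145449,  -8.65789222]), array([ 0. +0.3j,  0.1-0.5j, -0.1+0.2j]))
42 [[239.0, 37.7], [373.2, 38.8], [363.6, 250.7], [248.2, 249.7]]
24 [[246.0, 45.1], [368.1, 46.1], [359.9, 240.4], [253.5, 239.5]]
```

View pics/c8.png

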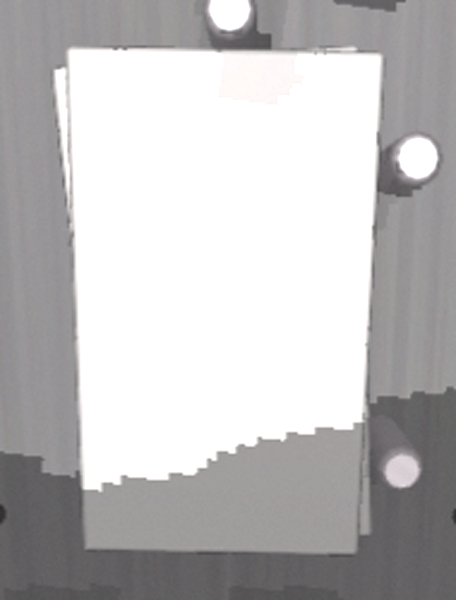

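A lower blank is still yawed. Its near-left corner sticks out at (60,70), about 3 mm, and its far-right corner at (368,530). It is jammed between the right far pin and the left pin. I push +x again, this time near the left end where the lever arm is larger.

>>> jog_arm --increments '[[[-2, 15, 0, 0, 0.5], [-3, 25, 0, 0, 0.08], [-4, 25, 0, 0, 0.08], [-3, 14, 0, 0, 0.08], [-1.7, 5.4, 0, 0, 0.08], [0, 0, 0, 0, 0.08], [0, 0, 0, 0, 0.08], [0, 0, 0, 0, 0.08]]]'

```text
clock: 29.65
position: [470.7, 5.6, 252.4]
tool_rot: [-0.208, 1.571, -1.654]
ft_force: [-0.0, 1.4, -0.1]
width: 0.907
```

>>> jog_arm --increments '[[[0, 0, -10, 0, 0.08], [0, 0, -20, 0, 0.08], [0, 0, -18, 0, 0.08], [0, 0, -9, 0, 0.08], [0, 0, -3, 0, 0.08], [0, 0, 0, 0, 0.08], [2, 0.2, 0, 0, 0.08], [2, 0.3, 0, 0, 0.08]]]'

```text
clock: 30.65
position: [474.9, 6.8, 192.9]
tool_rot: [1.451, 1.57, 0.006]
ft_force: [-0.1, -0.4, 0.4]
width: 0.919
```

>>> jog_arm --increments '[[[1, 0.1, 0, 0, 0.08], [1, 0.1, 0, 0, 0.08], [1, 0.1, 0, 0, 0.08], [1, 0.1, 0, 0, 0.08], [0, 0, 0, 0, 0.08], [0, 0, 0, 0, 0.08], [0, 0, 0, 0, 0.08], [0, 0, 0, 0, 0.08]]]'

```text
clock: 31.65
position: [478.5, 7.3, 192.4]
tool_rot: [-1.749, 1.571, 3.09]
ft_force: [-1.8, 0.5, -0.6]
width: 0.92
```

>>> jog_arm --increments '[[[1, 0.1, 0, 0, 0.08], [0, 0, 0, 0, 0.08], [1, 0.1, 0, 0, 0.08], [0, 0, 0, 0, 0.08], [1, 0.1, 0, 0, 0.08], [0, 0, 0, 0, 0.08], [0, 0, 0, 0, 0.08], [0, 0, 0, 0, 0.08]]]'

```text
clock: 32.65
position: [480.3, 7.5, 192.1]
tool_rot: [-1.469, 1.568, -2.913]
ft_force: [-6.8, 0.8, 3.1]
width: 0.921
```

>>> jog_arm --increments '[[[1, 0.1, 0, 0, 0.08], [0, 0, 0, 0, 0.08], [1, 0.1, 0, 0, 0.08], [0, 0, 0, 0, 0.08], [0, 0, 0, 0, 0.08], [-3, -0.3, 0, 0, 0.08], [-4, -0.3, 0, 0, 0.08], [0, 0, 0, 0, 0.08]]]'

```text
clock: 33.65
position: [476.9, 7.1, 192.7]
tool_rot: [1.541, 1.569, 0.096]
ft_force: [0.5, -0.8, -0.4]
width: 0.921
```

>>> jog_arm --increments '[[[0, 0, 15, 0, 0.08], [0, 0, 25, 0, 0.3], [0, 0, 20, 0, 0.6], [0, -20, 0, 0, 1], [1, -30, 0, 0, 1], [1, -27, 0, 0, 1], [0, -10, 0, 0, 1], [0, 0, 0, 0, 1]]]'

```text
clock: 34.65
position: [478.7, -80.0, 252.9]
tool_rot: [1.613, 1.57, 0.167]
ft_force: [-0.2, -0.2, 0.4]
width: 0.206
```

>>> jog_arm --increments '[[[0, 0, -10, 0, 1], [0, 0, -20, 0, 1], [0, 0, -18, 0, 1], [0, 0, -9, 0, 1], [0, 0, -3, 0, 1], [-0.2, 2, 0, 0, 1], [-0.2, 2, 0, 0, 1], [-0.2, 2, 0, 0, 1]]]'

```text
clock: 35.65
position: [478.1, -73.7, 192.9]
tool_rot: [1.282, 1.57, -0.163]
ft_force: [-0.1, 0.4, -0.2]
width: 0.003
```

>>> jog_arm --increments '[[[-0.1, 1, 0, 0, 1], [-0.1, 1, 0, 0, 1], [0, 1, 0, 0, 1], [-0.1, 1, 0, 0, 1], [0, 1, 0, 0, 1], [0, 0, 0, 0, 1], [0, 0, 0, 0, 1], [0, 0, 0, 0, 1]]]'

```text
clock: 36.65
position: [477.7, -70.1, 192.5]
tool_rot: [-0.134, 1.569, -1.581]
ft_force: [0.7, -6.7, 1.7]
width: 0.008
```

>>> jog_arm --increments '[[[-0.1, 1, 0, 0, 1], [0, 1, 0, 0, 1], [0, 0, 0, 0, 1], [0, 0, 0, 0, 1], [0.3, -4, 0, 0, 1], [0.5, -4, 0, 0, 1], [2, -4, 15, 0, 1], [4, 0, 45, 0, 1]]]'

```text
clock: 37.65
position: [483.7, -79.0, 252.4]
tool_rot: [-1.947, 1.567, 2.892]
ft_force: [0.4, -0.5, 0.5]
width: 0.002
```

```bash
python3 - <<'E'
from h import *
import time
st(); eyes.snapshot("wrist"); eyes.snapshot("wrist"); eyes.snapshot("wrist")
s,c,im=wshot('w8.png'); print(s['position'])
sc=eyes.snapshot("scene")[:,:,::-1]
big=cv2.resize(im[20:270,210:400],(456,600),interpolation=cv2.INTER_CUBIC)
o=np.zeros((600,800,3),np.uint8); o[:,:456]=big; o[:301,456:]=cv2.resize(sc[240:310,300:380],(344,301),interpolation=cv2.INTER_CUBIC)
cv2.imwrite('pics/c9.png',o)
E
```

```text
{'clock': 37.65, 'position': [483.668, -78.989, 252.364], 'tool_rot': [-1.947, 1.567, 2.892], 'ft_force': [0.392, -0.458, 0.45], 'width': 0.002, 'joint_pos': [0.417, 0.463, -0.476, 2.034, 0.314, 0.719, -0.13]}
[485.58859015 -78.71017611 255.12415501]
```

View pics/c9.png

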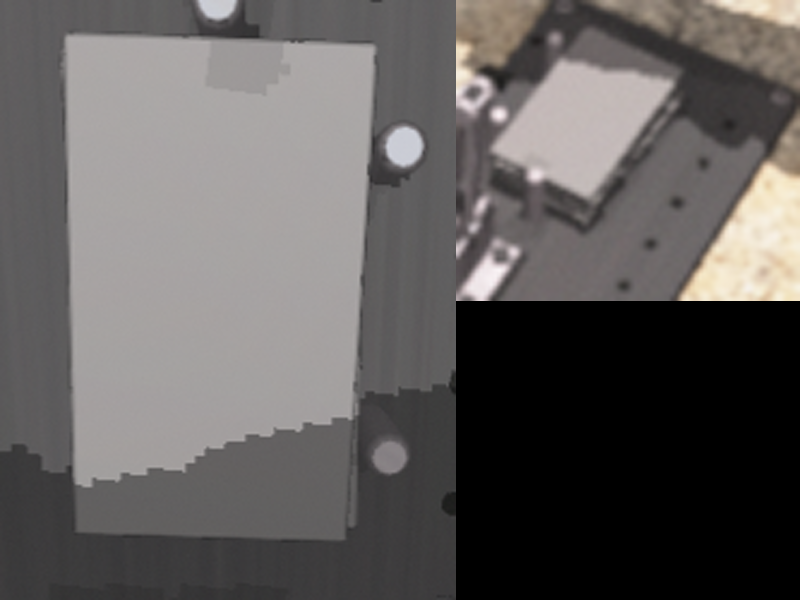

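The near-left corner is now flush. On the far-right side a lower blank shows about 2 mm past the top one at (352,470), so the upper blanks' right end is off the right pin. I push +x near the right end.

>>> jog_arm --increments '[[[-2, 10, 0, 0, 0.5], [-3, 20, 0, 0, 0.08], [-4, 16, 0, 0, 0.08], [0, 0, 0, 0, 0.08], [0, 0, 0, 0, 0.08], [0, 0, -10, 0, 0.08], [0, 0, -20, 0, 0.08], [0, 0, -20, 0, 0.08]]]'

```text
clock: 38.9
position: [472.3, -33.9, 203.8]
tool_rot: [-1.088, 1.562, -2.534]
ft_force: [-13.0, -4.6, 14.7]
width: 0.917
```

>>> jog_arm --increments '[[[0, 0, -9, 0, 0.08], [0, 0, -2, 0, 0.08], [2, 0.2, 0, 0, 0.08], [2, 0.2, 0, 0, 0.08], [2, 0.2, 0, 0, 0.08], [1, 0.1, 0, 0, 0.08], [0, 0, 0, 0, 0.08], [0, 0, 0, 0, 0.08]]]'

```text
clock: 39.9
position: [480.1, -32.5, 190.9]
tool_rot: [-1.469, 1.565, -2.914]
ft_force: [-10.4, -1.0, 4.6]
width: 0.918
```

>>> jog_arm --increments '[[[1, 0.1, 0, 0, 0.08], [0, 0, 0, 0, 0.08], [1, 0.1, 0, 0, 0.08], [0, 0, 0, 0, 0.08], [1, 0.1, 0, 0, 0.08], [0, 0, 0, 0, 0.08], [0, 0, 0, 0, 0.08], [0, 0, 0, 0, 0.08]]]'

```text
clock: 40.9
position: [481.1, -32.4, 190.7]
tool_rot: [-1.459, 1.56, -2.904]
ft_force: [-18.9, -0.5, 15.1]
width: 0.924
```

>>> jog_arm --increments '[[[-4, -0.4, 0, 0, 0.08], [-4, -0.4, 0, 0, 0.08], [0, 0, 15, 0, 0.08], [0, 0, 27, 0, 0.08], [1, -10, 20, 0, 0.5], [4, -20, 0, 0, 1], [3, -16, 0, 0, 1], [0, 0, 0, 0, 1]]]'

```text
clock: 41.9
position: [485.7, -79.9, 253.7]
tool_rot: [1.095, 1.57, -0.353]
ft_force: [0.6, -0.0, -0.0]
width: 0.533
```

```bash
python3 - <<'E'
from h import *
eyes.snapshot("wrist"); eyes.snapshot("wrist")
s,c,im=wshot('w9.png'); print(s['clock'],s['position'],s['ft_force'])
sc=eyes.snapshot("scene")[:,:,::-1]; cv2.imwrite('pics/s9.png',sc)
g=cv2.GaussianBlur(cv2.cvtColor(im,6),(3,3),0).astype(int)
def sub(row):
  d=g[row,202:402]; dd=d[2:]-d[:-2]; i=[k+203 for k in range(1,len(dd)-1) if abs(dd[k])>=10 and abs(dd[k])>=abs(dd[k-1]) and abs(dd[k])>abs(dd[k+1])]
  return [(k,int(g[row,k+1]-g[row,k-1])) for k in i]
for r in (50,70,100,130,160,190,215,225,235): print(r,sub(r))
for cix in (250,290,330,360):
  d=g[10:280,cix]; dd=d[2:]-d[:-2]; print('c',cix,[(k+11,int(dd[k])) for k in range(1,len(dd)-1) if abs(dd[k])>=10 and abs(dd[k])>=abs(dd[k-1]) and abs(dd[k])>abs(dd[k+1])])
E
```

```text
42.0 [485.35099997 -78.27164715 253.44684693] [0.63217488 0.80067542 0.01185319]
50 [(208, -56), (211, -45), (235, 40), (241, 52), (273, -11), (298, -13), (327, 13), (359, -56)]
70 [(212, -65), (235, 89), (359, -61)]
100 [(215, -62), (238, 43), (242, 52), (360, -60)]
130 [(206, 51), (219, -70), (240, 37), (244, 51), (360, -64)]
160 [(210, 53), (222, -67), (246, 54), (360, -55)]
190 [(214, 47), (226, -65), (247, 74), (361, -65)]
215 [(216, 66), (229, -63), (249, 48), (256, 23), (264, 11), (276, -44), (286, 24), (291, -36), (361, -27), (368, 43), (382, -46)]
225 [(217, 64), (229, -51), (250, 38), (361, -27)]
235 [(209, 13), (219, 51), (231, -63), (251, 38), (361, -29), (398, -20)]
c 250 [(46, 54), (51, -28), (53, 29), (192, -39), (201, 20), (215, -31)]
c 290 [(43, 50), (48, -25), (51, 28), (216, -40), (250, -29)]
c 330 [(41, 46), (47, -25), (49, 28), (54, -11), (199, -47), (249, -27)]
c 360 [(20, 26), (78, 12), (102, -11), (106, 11), (127, -14), (131, 17), (152, -15), (157, 17), (195, -40), (247, -28)]
```

The edge profiles show that the last descent, made before the fingers had fully opened, dragged the upper blanks' left end about 5 mm toward −x. I gather the pack again with a full-open straddle and a squeeze, then tap.

>>> jog_arm --increments '[[[-2, 10, 0, 0, 0], [-4, 20, 0, 0, 0], [-4, 20, 0, 0, 0], [-3, 13, 0, 0, 0], [-0.5, 4.7, 0, 0, 0], [0, 0, 0, 0, 0], [0, 0, 0, 0, 0], [0, 0, -10, 0, 0]]]'

```text
clock: 43.1
position: [472.3, -11.5, 243.5]
tool_rot: [1.304, 1.569, -0.142]
ft_force: [0.2, -0.1, -0.2]
width: 0.997
```

>>> jog_arm --increments '[[[0, 0, -20, 0, 0], [0, 0, -20, 0, 0], [0, 0, -9, 0, 0], [0, 0, -2, 0, 0.1], [0, 0, 0, 0, 0.2], [0, 0, 0, 0, 0.3], [0, 0, 0, 0, 0.4], [0, 0, 0, 0, 0.5]]]' --squeeze 50

```text
clock: 44.1
position: [468.7, -11.0, 192.1]
tool_rot: [-1.476, 1.563, -2.921]
ft_force: [-11.1, 1.2, 8.3]
width: 0.715
```

>>> jog_arm --increments '[[[0, 0, 0, 0, 0.5], [0, 0, 0, 0, 0.5], [0, 0, 0, 0, 0.5], [0, 0, 0, 0, 0.5], [0, 0, 0, 0, 0.3], [0, 0, 0, 0, 0.08], [0, 0, 0, 0, 0.08], [0, 0, 0, 0, 0.08]]]'

```text
clock: 45.1
position: [472.4, -11.0, 192.9]
tool_rot: [1.493, 1.569, 0.048]
ft_force: [0.4, 0.1, -0.1]
width: 0.916
```

>>> jog_arm --increments '[[[-1.2, 9, 0, 0, 0.08], [-1.1, 9, 0, 0, 0.08], [3, 0.4, 0, 0, 0.08], [3, 0.4, 0, 0, 0.08], [2, 0.2, 0, 0, 0.08], [1, 0.1, 0, 0, 0.08], [1, 0.1, 0, 0, 0.08], [1, 0.1, 0, 0, 0.08]]]'

```text
clock: 46.1
position: [476.6, 7.9, 191.3]
tool_rot: [-1.476, 1.56, -2.921]
ft_force: [-17.1, 2.2, 11.3]
width: 0.922
```

>>> jog_arm --increments '[[[1, 0.1, 0, 0, 0.08], [1, 0.1, 0, 0, 0.08], [0, 0, 0, 0, 0.08], [0, 0, 0, 0, 0.08], [-4, -0.4, 0, 0, 0.08], [-4, -0.5, 0, 0, 0.08], [2.2, -15, 0, 0, 0.08], [2, -16, 0, 0, 0.08]]]'

```text
clock: 47.1
position: [478.8, -24.6, 192.3]
tool_rot: [-1.235, 1.57, -2.68]
ft_force: [-2.1, 0.8, -0.6]
width: 0.922
```

>>> jog_arm --increments '[[[0, 0, 0, 0, 0.08], [2, 0.2, 0, 0, 0.08], [2, 0.2, 0, 0, 0.08], [1, 0.1, 0, 0, 0.08], [1, 0.1, 0, 0, 0.08], [1, 0.1, 0, 0, 0.08], [1, 0.1, 0, 0, 0.08], [0, 0, 0, 0, 0.08]]]'

```text
clock: 48.1
position: [481.3, -24.1, 191.0]
tool_rot: [-1.389, 1.556, -2.835]
ft_force: [-21.8, -5.1, 14.8]
width: 0.923
```

>>> jog_arm --increments '[[[-4, -0.4, 0, 0, 0.08], [-3, -0.4, 0, 0, 0.08], [0, 0, 20, 0, 0.08], [0, 0, 30, 0, 0], [0, 0, 12, 0, 0], [4, -24, 0, 0, 0], [3, -24, 0, 0, 0], [1, -6, 0, 0, 0]]]'

```text
clock: 49.1
position: [488.1, -78.7, 254.2]
tool_rot: [1.039, 1.57, -0.408]
ft_force: [0.5, -0.3, -1.0]
width: 1.002
```

```bash
python3 - <<'E'
from h import *
eyes.snapshot("wrist"); eyes.snapshot("wrist")
s,c,im=wshot('w10.png'); print(s['clock'],s['position'],s['ft_force'])
sc=eyes.snapshot("scene")[:,:,::-1]; cv2.imwrite('pics/s10.png',sc); old=cv2.imread('pics/w9.png')
o=np.zeros((600,800,3),np.uint8); o[:,:456]=cv2.resize(im[20:270,210:400],(456,600),interpolation=cv2.INTER_CUBIC)
o[:301,456:]=cv2.resize(sc[240:310,300:380],(344,301),interpolation=cv2.INTER_CUBIC)
o[301:,456:684]=cv2.resize(old[20:270,210:400],(228,299),interpolation=cv2.INTER_AREA)
cv2.imwrite('pics/c10.png',o)
E
```

```text
49.2 [487.94553314 -77.50443788 254.25166821] [-0.24644095  0.77412775 -0.35908313]
```

View pics/c10.png

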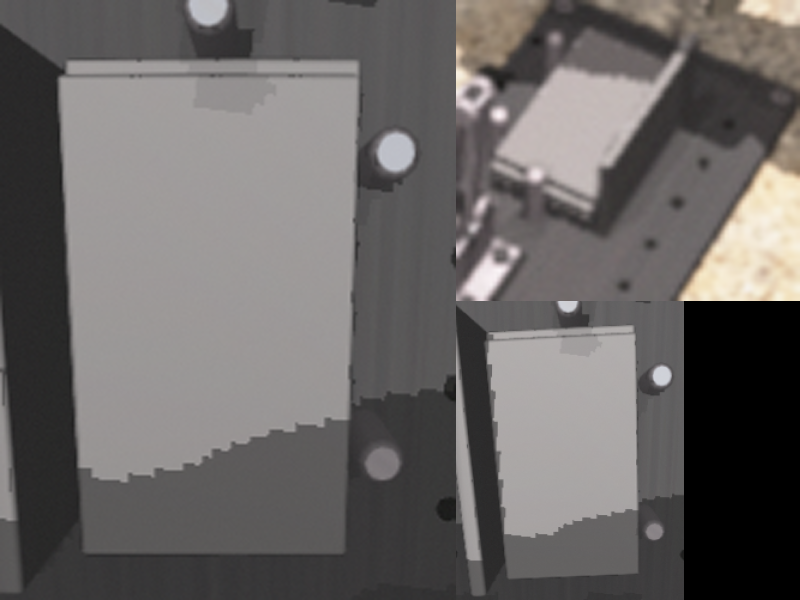

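This last view shows the real fault. One blank now stands on its long edge on the near side of the pack, a dark slab at about (35,330) in the wrist crop and upright in the scene crop. The other three lie nearly flush against the pins. The recovery is to grip the standing blank near its top, carry it over the pack, tip it flat toward −x, then square again.

>>> jog_arm --increments '[[[-2, 5, 15, 0, 0.5], [-10, 12, 8, 0, 0.65], [-14, 16, 0, 0, 0.65], [-14, 16, 0, 0, 0.65], [-8, 9, 0, 0, 0.65], [-2.6, 3, 0, 0, 0.65], [0, 0, 0, 0, 0.65], [0, 0, -8, 0, 0.65]]]' --squeeze 30

```text
clock: 50.3
position: [437.8, -16.8, 269.4]
tool_rot: [1.375, 1.569, -0.071]
ft_force: [0.1, -0.0, -0.7]
width: 0.352
```

>>> jog_arm --increments '[[[0, 0, -15, 0, 0.65], [0, 0, -14, 0, 0.65], [0, 0, -6, 0, 0.65], [0, 0, 0, 0, 0.9], [0, 0, 0, 0, 1], [0, 0, 0, 0, 1], [0, 0, 0, 0, 1], [0, 0, 0, 0, 1]]]'

```text
clock: 51.3
position: [437.3, -16.3, 234.8]
tool_rot: [1.34, 1.57, -0.105]
ft_force: [-0.4, -0.2, 3.7]
width: 0.057
```

>>> jog_arm --increments '[[[0, 0, 12, 0, 1], [0, 0, 20, 0, 1], [15, 2, 0, 0, 1], [18, 2, 0, 0, 1], [14, 2, 0, 0, 1], [7, 0.5, 0, 0, 1], [1.5, 0.5, -4, 0, 1], [0, 0, -3, 0, 1]]]'

```text
clock: 52.3
position: [492.2, -9.4, 258.9]
tool_rot: [-1.599, 1.57, -3.043]
ft_force: [-0.8, 0.2, -0.4]
width: 0.063
```

>>> jog_arm --increments '[[[0, 0, -0.5, 0, 1], [0, 0, 0, 0, 0.6], [0, 0, 0, 0, 0.5], [0, 0, 0, 0, 0.5], [-15, -2, 0, 0, 0.5], [-15, -2, 0, 0, 0.5], [-8, -1, 0, 0, 0.5], [0, 0, 25, 0, 0.3]]]'

```text
clock: 53.3
position: [452.9, -14.7, 283.1]
tool_rot: [-1.592, 1.567, -3.036]
ft_force: [1.0, 0.7, 1.2]
width: 0.565
```

```bash
python3 - <<'E'
from h import *
st(); sc=eyes.snapshot("scene")[:,:,::-1]; cv2.imwrite('pics/s11.png',sc)
for n in('s9','s10','s11'):
    g=cv2.imread(f'pics/{n}.png',0)[240:302:4,300:380:4]; print(n); print('\n'.join(' '.join(f'{v:3d}' for v in r) for r in g))
E
```

```text
{'clock': 53.3, 'position': [452.861, -14.741, 283.086], 'tool_rot': [-1.592, 1.567, -3.036], 'ft_force': [1.042, 0.695, 1.151], 'width': 0.565, 'joint_pos': [0.344, 0.372, -0.536, 2.087, 0.275, 0.754, -0.239]}
s9
161 145 143 138 139 109  79  62 111 162 109 119 121  98 113 190 226 228 218 213
145 129 132 143 118  58  57  58  48  51  86 121 121 102 108 119 112 112 149 221
129 119 136 124  72  59 102  90  95  57  48  50  77  98 105 116 124 123 124 122
221 132 136  89  55  67  77 105 104 104 104  81  91  85  55 106 135 114 132 123
231 117  43  52  58  65 182 147 107 106 104 102 174  53  56  48  50  77 122 123
224 117 132  98 104 163 187 187 189 188 188 179  66  50  55  54  51  51  54  70
187 197 105 109 110 187 188 189 186 187 178 144  58  53  48  59  59  61  60  70
107  91 110 103 185 188 189 187 188 189 185  57  56  87  56  55  47  60  61  54
 73  87  87 138 189 188 189 188 188 182  91  55  62  98 101  62  56  92  62 155
 72  97  84 185 188 188 190 189 187 175  56  59  94 105  92 106 107 107  81 149
 74  87  97 168 148 187 189 188 185  61  57  72 100 101 103 106 107  90 230 194
 71  7
[... 2261 characters left out ...]
 103 105 103 105 105 104 105 101  71  48  48  41  50  52  52
 72  82  80  99 106 106 106 103 104 105 104 106 105  48  50  49  50  51  51 135
 71  98  77 101 123 106 106 106 105 104 106 106  51  49  45  50  48  51  73 129
 73  86  74 154 143 187 191 189 171 149 105  84  51  55  55  57  52  46 119 125
 74  79  97  70  74  87  89 148 190 191 190  49  50  55  57  56  55  92 113 127
 60 154  80 113  74  71  71  85  71 119  70  50  57  53  56  58  58 139 123 140
104 183  87 103  98  99 108  72  50  49  69  78  83  57  57  53 137 146 146 139
153  66 143 125 107 112 110 108 108  93 108  70 108  92  59  96 143 234 213 133
 93  80 188 151  95 110 108 109 110 112 106 107 107 108  73 118 223 229 220 217
```

>>> jog_arm --increments '[[[8, 2, 0, 0, 0], [8, 2, 0, 0, 0], [1, 0, -10, 0, 0], [0, 0, -18, 0, 0], [0, 0, -25, 0, 0], [0, 0, -22, 0, 0], [0, 0, -12, 0, 0], [0, 0, -4, 0, 0]]]' --squeeze 50

```text
clock: 54.35
position: [470.3, -10.4, 191.5]
tool_rot: [-1.546, 1.567, -2.991]
ft_force: [-1.3, -1.1, 1.0]
width: 0.995
```

>>> jog_arm --increments '[[[0, 0, 0, 0, 0.2], [0, 0, 0, 0, 0.35], [0, 0, 0, 0, 0.5], [0, 0, 0, 0, 0.5], [0, 0, 0, 0, 0.5], [0, 0, 0, 0, 0.5], [0, 0, 0, 0, 0.5], [0, 0, 0, 0, 0.5]]]'

```text
clock: 55.35
position: [468.9, -10.7, 192.5]
tool_rot: [-1.441, 1.564, -2.886]
ft_force: [-11.4, -0.4, 7.5]
width: 0.715
```

The squeeze stopped at 66 mm, which is one blank thickness too wide, so a blank is on edge again (the overhang was levered up). I repeat the regrip and tip it more gently.

>>> jog_arm --increments '[[[0, 0, 0, 0, 0.1], [0, 0, 15, 0, 0.1], [0, 0, 32, 0, 0.1], [-5, -1, 18, 0, 0.4], [-14, -2, 0, 0, 0.65], [-13, -2, 0, 0, 0.65], [-2, -1, -8, 0, 0.65], [0, 0, -14, 0, 0.65]]]' --squeeze 30

```text
clock: 56.35
position: [437.6, -16.6, 235.0]
tool_rot: [1.319, 1.571, -0.126]
ft_force: [-0.3, -0.1, 0.1]
width: 0.406
```

>>> jog_arm --increments '[[[0, 0, 0, 0, 0.9], [0, 0, 0, 0, 1], [0, 0, 0, 0, 1], [0, 0, 0, 0, 1], [0, 0, 14, 0, 1], [0, 0, 19, 0, 1], [16, 2, 0, 0, 1], [18, 2, 0, 0, 1]]]'

```text
clock: 57.35
position: [472.8, -12.4, 269.5]
tool_rot: [1.287, 1.569, -0.158]
ft_force: [0.3, -0.5, 0.5]
width: 0.061
```

>>> jog_arm --increments '[[[15, 2, 0, 0, 1], [8, 1, 0, 0, 1], [1.5, 0.3, -4, 0, 1], [0, 0, -4.5, 0, 1], [0, 0, 0, 0, 0.5], [0, 0, 0, 0, 0.5], [-8, -1, 0, 0, 0.5], [-12, -1.5, 0, 0, 0.5]]]'

```text
clock: 58.35
position: [475.4, -11.6, 260.4]
tool_rot: [-2.484, 1.571, 2.355]
ft_force: [-0.2, -0.1, -0.3]
width: 0.446
```

>>> jog_arm --increments '[[[-10, -1.3, 0, 0, 0.5], [0, 0, 0, 0, 0.4], [0, 0, 10, 0, 0], [-4, 0, 0, 0, 0], [-3, 0, -10, 0, 0], [0, 0, -10, 0, 0], [0, 0, -20, 0, 0], [0, 0, -20, 0, 0]]]' --squeeze 40

```text
clock: 59.35
position: [459.0, -12.8, 209.1]
tool_rot: [-1.906, 1.57, 2.933]
ft_force: [0.0, 1.2, -0.5]
width: 0.996
```

>>> jog_arm --increments '[[[0, 0, -12, 0, 0], [2, 0.2, -5, 0, 0], [4, 0.5, 0, 0, 0.15], [4, 0.5, 0, 0, 0.3], [1, 0.2, 0, 0, 0.5], [0, 0, 0, 0, 0.5], [0, 0, 0, 0, 0.5], [0, 0, 0, 0, 0.5]]]'

```text
clock: 60.35
position: [470.4, -11.5, 193.8]
tool_rot: [1.366, 1.57, -0.079]
ft_force: [0.1, -0.2, 5.5]
width: 0.655
```

>>> jog_arm --increments '[[[1.5, 0.2, 0, 0, 0.5], [1.5, 0.2, 0, 0, 0.5], [0, 0, 0, 0, 0.5], [-1, 0, 0, 0, 0.25], [0, 0, 8, 0, 0.25], [0, 0, 30, 0, 0.3], [2, -20, 20, 0, 0.8], [5, -50, 0, 0, 1]]]'

```text
clock: 61.35
position: [480.3, -79.6, 253.7]
tool_rot: [1.643, 1.566, 0.203]
ft_force: [0.7, -0.7, -0.4]
width: 0.53
```

>>> jog_arm --increments '[[[1, -2, -18, 0, 1], [0, 0, -25, 0, 1], [0, 0, -14, 0, 1], [-0.4, 4, -1, 0, 1], [-0.4, 4, 0, 0, 1], [-0.3, 3, 0, 0, 1], [-0.2, 2, 0, 0, 1], [-0.1, 1, 0, 0, 1]]]'

```text
clock: 62.35
position: [479.1, -69.6, 193.9]
tool_rot: [0.639, 1.569, -0.806]
ft_force: [0.9, -6.1, 3.9]
width: 0.003
```

>>> jog_arm --increments '[[[-0.1, 1.2, 0, 0, 1], [0, 1.2, 0, 0, 1], [0, 0, 0, 0, 1], [1, -9, 0, 0, 1], [-57.5, -7.3, 0, 0, 1], [-4.9, 38.7, 0, 0, 1], [-4.9, 38.7, 0, 0, 1], [4, 0.5, 0, 0, 1]]]'

```text
clock: 63.35
position: [415.9, -2.3, 193.6]
tool_rot: [2.986, 1.569, 1.546]
ft_force: [-0.0, -0.5, -0.1]
width: 0.005
```

>>> jog_arm --increments '[[[2, 0.2, 0, 0, 1], [2, 0.2, 0, 0, 1], [1.5, 0.2, 0, 0, 1], [1.5, 0.2, 0, 0, 1], [1, 0.1, 0, 0, 1], [1, 0.1, 0, 0, 1], [0, 0, 0, 0, 1], [0, 0, 0, 0, 1]]]'

```text
clock: 64.35
position: [422.9, -4.9, 192.9]
tool_rot: [-1.36, 1.565, -2.806]
ft_force: [-9.9, -2.1, 7.3]
width: 0.005
```

>>> jog_arm --increments '[[[-5, -0.6, 5, 0, 1], [0, 0, 50, 0, 1], [0, 0, 55, 0, 1], [10, 15, 40, 0, 1], [14, 45, 0, 0, 1], [14, 45, 0, 0, 1], [10, 33, 0, 0, 1], [1, 3, -15, 0, 1]]]'

```text
clock: 65.35
position: [470.1, 139.2, 329.4]
tool_rot: [2.109, 1.566, 0.668]
ft_force: [-0.4, -0.2, -0.7]
width: 0.006
```

>>> jog_arm --increments '[[[-0.8, 6, -19, 0, 1], [-1.4, 11, -13, 0, 1], [-1.5, 12, -13, 0, 1], [-1.1, 9, -14, 0, 1], [-0.8, 6, -15, 0, 1], [-0.4, 3, -12, 0, 1], [0, 0, -5, 0, 1], [0, 0, -2, 0, 1]]]'

```text
clock: 66.35
position: [463.3, 183.9, 239.3]
tool_rot: [0.764, 1.567, -0.681]
ft_force: [-20.8, -14.1, 91.3]
width: 0.006
```

>>> jog_arm --increments '[[[0, 0, 3, 0, 1], [0, 0, 10, 0, 1], [0, 0, 40, 0, 1], [0, 0, 50, 0, 1], [0, 0, 40, 0, 1], [0, 0, 0, 0, 1], [0, 0, 0, 0, 1], [0, 0, 0, 0, 1]]]'

```text
clock: 67.35
position: [463.0, 183.2, 377.0]
tool_rot: [-1.451, 1.568, -2.895]
ft_force: [0.7, 0.4, -0.5]
width: 0.006
```

```bash
python3 - <<'E'
from h import *
s=st()
c=eyes.camera_info("scene"); im=eyes.snapshot("scene")[:,:,::-1]; cv2.imwrite('pics/s12.png',im)
th=.126;R2=np.array([[np.cos(th),-np.sin(th)],[np.sin(th),np.cos(th)]]);o=np.array([469.5,-11])
g=cv2.cvtColor(im,6); old=cv2.imread('pics/scene0.png',0)
for n,p in (("handle closed",(18,190,58)),("handle closed2",(18,205,58)),("handle open",(18,150,118))):
    u,v=np.round(px("scene",[*(R2@np.array(p[:2],float)+o),p[2]])).astype(int); print(n,(u,v),g[v-2:v+3,u-2:u+3].mean(),old[v-2:v+3,u-2:u+3].mean())
# near edges / left edges of pack: rows of grey levels
print('\n'.join(' '.join(f'{v:3d}' for v in r) for r in g[246:306:4,306:370:3]))
E
```

```text
{'clock': 67.35, 'position': [463.02, 183.174, 377.016], 'tool_rot': [-1.451, 1.568, -2.895], 'ft_force': [0.741, 0.449, -0.493], 'width': 0.006, 'joint_pos': [0.032, 0.334, -0.652, 1.872, 0.235, 1.016, -0.593]}
handle closed (np.int64(278), np.int64(319)) 17.56 180.56
handle closed2 (np.int64(274), np.int64(325)) 18.0 202.68
handle open (np.int64(287), np.int64(287)) 156.04 14.72
 28  29  30  29  29  34  58  36  45 121 114 113 126 194 238 201 244 236 236 236 242 217
 41  41  53  54  54  55  58  53  42 194 196 172 123 111 115 124 180 217 242 242 230 221
 54  54  53  57  54  53  60  26 178 195 195 194 195 195 173 122 111 113 122 182 228 234
 53  54  53  55  54  56  25 127 196 195 197 197 198 196 197  90 110 111 112 115 114 119
 55  54  55  55  54  23  97 192 195 197 197 198 194 196 103  88 106 112 116 112 114 114
 48  55  56 111  28  84 187 196 195 195 195 195 195 132  61  99 111 111 110 111 115 116
 59  56  56  27  80 156 195 196 196 196 196 189 136  65  97 110 112 112 111  97 114 115
 22  36  26  78 172 196 190 182 182 181 181 138  63  96 112 110 112 109 111 112 111 115
111  94  86 137 207 189 180 180 179 181 149  70  96 101 100 100  97  57 101 104 104  91
106  89  77  84 166  92 156 178 182 159  82  86 102 100 101  98  98 100  99 102  95 190
 99 116  72  78 102  72  72  73  86  79  86 102 100 105  97  57  98 101 102  97 164 219
 68  78 117  82  99  88  62  68  68  67 101 100 105  98  82  90  99 101 102 119 214 232
 73 106 108 113 110 103 103 104  99 100  99  86  50  49  49  51  49  51  75 229 228 219
 78  58  96  59  49  57  53  48  51  53  52  52  51  47  52  51  51  45 123 117 120 126
133 129  78  49  52  51  51  49  53  53  52  51  50  53  52  52  44 107 123 122 117 120
```

```bash
python3 -c "
from station import workorder; print(workorder.finish_job())"
```

```text
the job is handed in; nothing more can be done
None
```

I handed the job in at about 67.4 s of the 72 s allowed, with the clamp closed. I could not confirm by eye that all four blanks ended flush.

**What I did**
- I gripped blank_d off the wooden block and laid it on the three in the jig. I left the orange look-alike and the offcut alone.
- I squeezed and tapped the pack toward the far and left pins.
- One descent, made before the fingers had fully opened, turned a blank up on edge beside the pack. I gripped it, carried it over and tipped it back onto the pack. My next squeeze then read 66 mm, so it was on edge again, and I had to repeat the recovery.
- I then squeezed again, pushed the pack against the far pins, pushed in +y against the left pin, and pushed in +x near the left end. Last, I pressed the handle down.

**Last checks**
- **Squeeze:** the last one measured 60.3 mm, so all four blanks were flat and gathered across their width.
- **Pushes:** the final +y push read about 6 N partway through and went 2.4 mm further with no reading after that. The final +x push ended at about 10 N against the pins.
- **Clamp:** the scene picture's pixel values show the dark handle at its level, closed position and gone from the open one.
- **Hand-in:** the wrist force was near zero, so the robot was touching nothing.

**What fell short**
- **Not seen:** all 12 picture views were used before the final squaring. Small steps or yaw of about a millimetre between blanks are possible.
- **Clamp force:** pressing the handle peaked at 91 N on the wrist. That is under the 120 N limit, but much harder than intended.

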